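# Seat the alignment dowel in the check cradle

### The arm

A 6-joint arm with a two-finger parallel gripper is mounted at the origin on the work surface. World frame = base frame: x ahead of the robot, y to its left, z up, the work surface at z = 0. Lengths are in m, angles in rad, forces in N, time in s.
With the tool pointing down it reaches from about 0.3 to 0.75 m from the base axis. Payload 8.5 kg.
Tool frame: the origin (TCP) lies at the very end of the fingers, on their centre line; the grasp point (between the pads) lies 19 mm behind it (manip.hold_point_z is the distance from the TCP to the grasp point, in m); z points along the fingers, y is the line along which they close (so a half turn about z gives the same grasp; the last joint's range is limited). The gripper opens to 85 mm and grips with 20 to 120 N. Pads are 22 mm wide; open, the fingers measure 114 mm over their backs; the gripper's body (76 mm by 85 mm) begins 54 mm behind the grasp point. The pads swing forward as they close: fully open they stand 13 mm farther back than shut.
Start: joints at [0.959, 0.381, 1.297, -0, 1.464, -0.215], TCP at [0.213, 0.507, 0.231] pointing down, gripper open.
Joint ranges: [-3.11, 3.11], [-0.89, 2.33], [0.22, 2.48], [-1.42, 4.56], [0.17, 2.85], [-2.88, 2.88]. Speed limits (rad/s): [2.39, 2.39, 3.14, 3.14, 3.14, 3.14].

### API

Orientations are given as a unit quaternion [w, x, y, z].
In Python, from cell import manip gives the robot as it stands. The module is installed in compiled form; this text tells all that it offers.
- The arm moves only by the tool jog_arm, never from a script. Its argument "increments" is a list of rows, each a list of 7 numbers: the turn, a rotation vector about the tool's x, y, z in rad, then the shift along the tool's x, y, z in mm, then the finger opening in mm, from 0 to 85.4. In form: [[wx, wy, wz, dx, dy, dz, jaw], ...]. A call has 1 to 12 rows; each row is the pose to reach, as a shift and turn from the pose commanded when the call began, along the tool's axes at that moment; what a row does not reach only later rows make up. A row lasts 1/10 s, in which the tool goes at most 50 mm and 8.59 degrees, less where a joint would pass 70% of its speed; a pose out of reach is approached as far as the arm can. A call with a gripper value outside its range is refused whole. The fingers move at their own pace and stop on an object; "squeeze" is the grip in N (left out, the last holds). Time passes only in rows, so rows that repeat a pose let the fingers close. It gives the time, the measured TCP pose, the force, the opening and the grip force at its end, in the units of the state.
- manip.get_obs(): the state, without advancing time (a new reading comes with each control period).
- manip.capture(name): name is "scene" or "top" or "wrist"; returns a dict with "img" (384x512x3 uint8, blue, green, red), "vertical_fov" (degrees; the focal length in pixels is half the picture's height over the tangent of half this angle, whatever the lens; pixels are square), "cx", "cy" (the principal point, pixels), "extrinsics" (4x4, takes a point from world to camera coordinates). Camera axes: x right, y up, looking along -z (the intrinsics and any distortion apply to the point x, -y, -z); pixel columns grow to the right and rows downward; lengths in m; the calibration is good to about 2 mm. A picture is of the moment at which its call begins. There is no depth.
- manip.job_done(): hands the job in; it is judged then, once.
The state is a dict: "time": time; "qpos": joint angles; "qd": joint speeds; "effort": joint torques, N m; "position": TCP position; "tcp_rot": TCP orientation; "ft_force": force on the tool from outside, world axes, zero at the start; "moment": the same for the moment, N m; "opening": opening from 0.0 (shut) to 1.0 (fully open); "gripper_force": force on a finger pad.
Only numpy, scipy, OpenCV 4.12 (cv2) and the standard library are available. Lean on these libraries where they do the work, as an engineer would, in place of code of your own. Each camera call takes 0.05 s, during which the arm holds its last target. There are 200 camera calls.

### The job

Lift the stainless alignment dowel off its V-blocks and, keeping it level and in hand (do not drop it), lower it into the two open slots of the check cradle, feeling for the slots because the cross slide has been left off centre. Press it down past the spring plungers until both ends are fully home on the slot floors, never bearing down on it with more than about 40 newtons. Let go of it there, and leave the dial indicator, the pin gauge case and the shim tray where they are.

Things in the scene. Friction and masses are not known exactly. Their poses are not given: they have to be found in the camera images.
- dowel: Stainless alignment dowel, about 0.28 kg, 170 mm long: a middle of 20 mm diameter and 80 mm length with square shoulders, and at each end a journal of 12 mm diameter and 45 mm length. Origin at its middle, on its axis; its y axis runs along the dowel. Both ends are alike: it goes in either way round. It starts lying in the two V-blocks, its axis 45 mm above the granite.
- dowel_a (a point): Point on the dowel's axis 50 mm from its middle towards +y: the part of one journal that goes into a slot.
- dowel_b (a point): Point on the dowel's axis 50 mm from its middle towards -y: the part of the other journal that goes into a slot.
- v_blocks: The pair of fixed dark steel V-blocks where the dowel waits along y, each 44 mm (x) by 20 mm (y) by 46.5 mm tall, centred 60 mm either side of the origin along y, 100 mm free between them. Origin on the granite, midway between the blocks; z up. The granite plate's top is level, at z = 70 mm.
- cradle: Check cradle, fixed on the granite: a grey base 140 mm (x) by 150 mm (y) with a low handwheel reaching 100 mm from the origin to -x; across it slides a carriage with two slotted steel uprights that take the dowel's journals, the dowel lying along the cradle's y. Origin: centre of the base's underside, on the granite; z up.
- cradle_ways (a point): Point of the base 24 mm above the cradle's origin, where the carriage (90 by 130 mm, 12 mm thick, its top 36 mm above the granite) rides. The carriage with both uprights stands anywhere from -10 to +10 mm off this point along the cradle's x. It is clamped there, does not shift under a push, and its place is not measured: this point belongs to the base.
- cradle_top (a point): Point of the base frame 88 mm above the cradle's origin: the height of the uprights' flat tops. Uprights: centred 50 mm either side along y, 12 mm thick (y), 56 mm wide (x). In the middle of each one's width is an open slot along y, 13.5 mm wide; its bevelled mouth is 20.5 mm wide at the top and narrows over 6 mm of depth. A journal on the flat tops has its axis at 94 mm.
- cradle_home (a point): Point of the base frame 70 mm above the cradle's origin: the height of the dowel's axis when home (flat slot floors at 64 mm). The dowel's middle goes between the uprights, 88 mm apart. A sprung ball, 8 mm wide, stands 3.5 mm out of each slot's +x wall, centred at 75 mm: from 81 to 75 mm it takes 1 to 5 N more than the weight at each end to go on; below that an end may still stick until pressed.
- indicator: Chrome dial indicator lying face up on the granite, 57 mm diameter, 24 mm thick, stem and spindle reaching 71 mm from the origin towards its -y and a stub 39 mm towards +y. Origin: centre of its underside. Leave alone.
- pin_case: Closed red plastic pin gauge case, 70 mm (x) by 120 mm (y) by 21.5 mm. Origin: centre of its underside. Leave alone.
- shim_tray: Aluminium tray 75 mm (x) by 130 mm (y) by 14 mm with three copper-tinted laminated shims in it. Origin: centre of its underside. Leave alone.
There are look-alikes about, which are no part of the job. What is meant by the dowel is not pink, and is the smaller of those in its own colour.

How it is judged:
By the outcome, as a careful person would: the job done as asked, in the order asked, and still so for the second after the job is handed in, with the robot touching nothing.
It also fails if it takes over 67 s, if anything falls off the work surface, if the arm or the gripper's body presses on something with over 40 N, if the wrist force passes 120 N, or if a joint passes its speed limit or range.

## Working session

There is one attempt and no reset: what is moved stays moved. The work goes in short steps, Python scripts to look and compute and a tool call to move; the robot and the scene stay as the last step left them, time stands still between calls to the robot, and variables do not carry over. Pictures are saved under pics/ and viewed, at most 10 in all, crops included, and the job is handed in when it is done.

Besides the shell and the picture viewer there is one more tool, called after ">>>" in YAML: its name, and indented under it one key for each argument. jog_arm: Moves the arm, as the interface text tells. Its arguments: {"type":"object","properties":{"increments":{"type":"array"},"squeeze":{"type":"number"}},"required":["increments"]}

```bash
mkdir -p pics
cat > h.py <<'E'
import numpy as np,cv2
from cell import manip
def cap(n):
    c=manip.capture(n); return c
def proj(c,P):
    P=np.atleast_2d(P); E=c["extrinsics"]; q=P@E[:3,:3].T+E[:3,3]
    f=192/np.tan(np.radians(c["vertical_fov"])/2)
    return np.c_[c["cx"]+f*q[:,0]/-q[:,2], c["cy"]-f*q[:,1]/-q[:,2]]
def ray(c,uv,z):
    uv=np.atleast_2d(uv); E=c["extrinsics"]; R=E[:3,:3]; o=-R.T@E[:3,3]
    f=192/np.tan(np.radians(c["vertical_fov"])/2)
    d=np.c_[(uv[:,0]-c["cx"])/f,-(uv[:,1]-c["cy"])/f,-np.ones(len(uv))]@R
    return o+d*((z-o[2])/d[:,2])[:,None]
E
python3 - <<'E'
from h import *
ims=[]
for n in("scene","top"):
    c=cap(n); cv2.imwrite(f"pics/{n}0.png",c["img"]); E=c["extrinsics"]
    print(n,{k:c[k] for k in c if k not in("img","extrinsics")},-E[:3,:3].T@E[:3,3]); 
    cv2.imwrite(f"pics/{n}0b.png",cv2.resize(c["img"],(800,600),interpolation=cv2.INTER_CUBIC))
print(manip.get_obs(),manip.hold_point_z)
E
```

```text
scene {'vertical_fov': 51.653190592636534, 'cx': 261.86352204286777, 'cy': 191.2762973564776} [ 1.02524549 -0.2820577   1.06511934]
top {'vertical_fov': 42.48952221479449, 'cx': 255.43448411239527, 'cy': 187.6545541477237} [0.37657175 0.01395063 1.49866303]
{'time': 0.1, 'qpos': array([ 9.58678275e-01,  3.81142659e-01,  1.29816892e+00, -2.39371586e-05,
        1.46357170e+00, -2.15285624e-01]), 'qd': array([-0.00053541,  0.00060542, -0.00159678, -0.00033605, -0.00081013,
       -0.00051543]), 'effort': array([ 4.46583173e-03, -4.49218547e+01, -2.31653523e+01, -9.61907699e-05,
        3.72158727e-03, -1.12633870e-05]), 'position': array([0.21242372, 0.50704365, 0.23077138]), 'tcp_rot': array([-2.48521665e-04,  1.97115562e-01,  9.80380048e-01, -5.95657129e-04]), 'ft_force': array([ 0.13585291, -0.27724734, -0.04738871]), 'moment': array([-0.04824794, -0.01791055,  0.00986671]), 'gripper_force': 0.0, 'opening': 1.0027453218684994} 0.0187
```

View pics/scene0b.png

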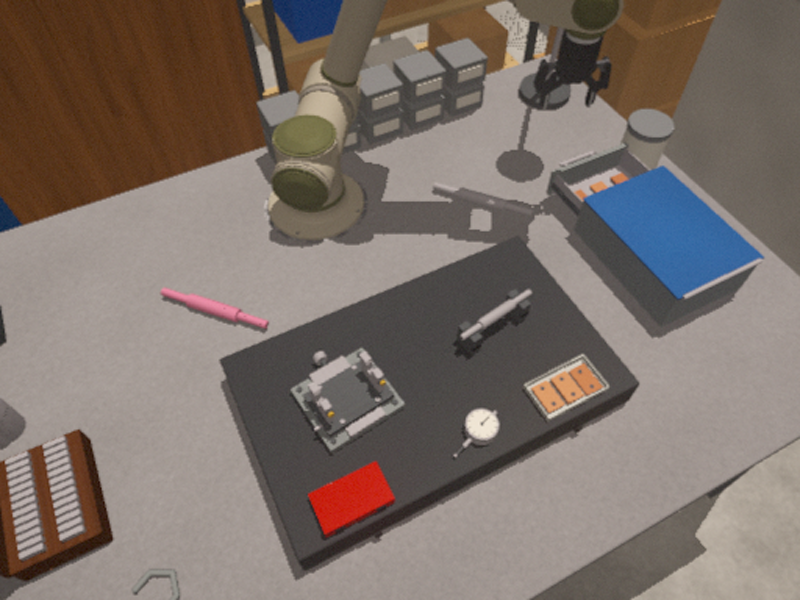

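View pics/top0b.png

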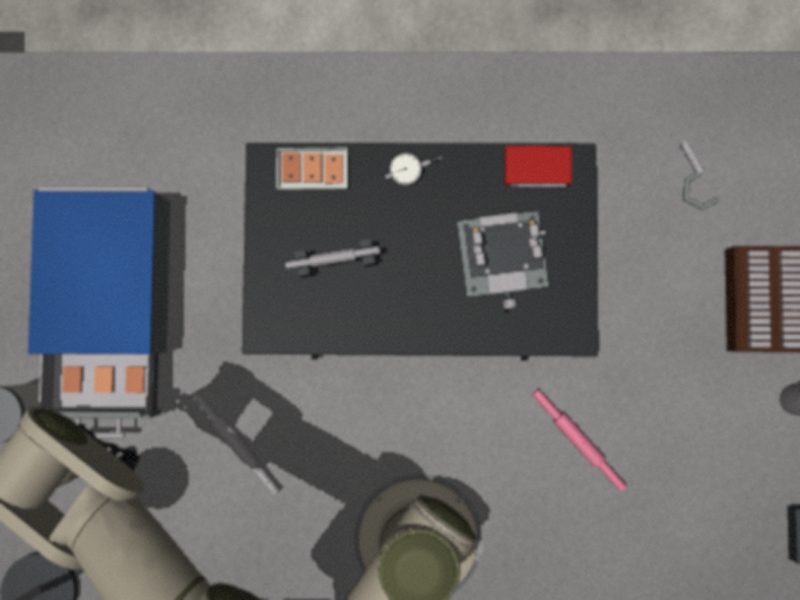

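The scene holds three dowel-like things (pixels in the 800x600 top view):
- The grey dowel in the V-blocks at (333,257).
- A longer grey dowel in the arm's shadow at (235,443).
- The pink dowel at (580,438).

I choose the one in the V-blocks, because it is grey, the smaller of the two greys, and lying in the blocks. I'll check it with one close crop and measure it.

Run:
```python
from h import *
c=cap("top"); im=c["img"]; g=cv2.cvtColor(im,cv2.COLOR_BGR2GRAY)
def seg(x0,y0,x1,y1,t):
    m=np.zeros_like(g); m[y0:y1,x0:x1]=(g[y0:y1,x0:x1]>t)*255
    cs,_=cv2.findContours(m,cv2.RETR_EXTERNAL,cv2.CHAIN_APPROX_NONE); return max(cs,key=cv2.contourArea)
k=512/800
d=seg(175,145,252,185,95); r=cv2.minAreaRect(d); b=cv2.boxPoints(r)
W=ray(c,b,.115); print("dowel",r,W.mean(0),"\n",W)
e=[np.linalg.norm(W[0]-W[1]),np.linalg.norm(W[1]-W[2])];print("size",e)
i=int(np.argmax(e)); v=W[i+1]-W[i]; print("yaw",np.degrees(np.arctan2(v[1],v[0])))
q=seg(285,128,355,192,70); r=cv2.minAreaRect(q); b=cv2.boxPoints(r); print("cradle",r); print(ray(c,b,.094),ray(c,[r[0]],.094))
# large grey one
a=np.hstack([cv2.resize(im[130:200,170:270],(500,350),interpolation=2),cv2.resize(im[120:204,280:364],(300,350),interpolation=2)])
cv2.imwrite("pics/crop1.png",a)
w=cap("wrist");E=w["extrinsics"];o=manip.get_obs()
from scipy.spatial.transform import Rotation as R
Rt=R.from_quat(o["tcp_rot"],scalar_first=True).as_matrix()
print("wristcam in tool",Rt.T@(-E[:3,:3].T@E[:3,3]-o["position"]),"axes\n",Rt.T@E[:3,:3].T,w["vertical_fov"]); print(Rt)
```

```text
dowel ((211.97299194335938, 164.3378448486328), (6.575959205627441, 60.99202346801758), 80.53767395019531) [0.5274016  0.15912178 0.115     ] 
 [[0.52206681 0.24557484 0.115     ]
 [0.55110239 0.07592045 0.115     ]
 [0.53273016 0.07274195 0.115     ]
 [0.50370703 0.24224989 0.115     ]]
size [np.float64(0.17212111002801445), np.float64(0.018645154856879304)]
yaw -80.28818132260045
cradle ((322.6538391113281, 163.7307891845703), (55.691593170166016, 56.18772888183594), 82.87498474121094)
[[ 0.60175856 -0.06553631  0.094     ]
 [ 0.62231499 -0.22488833  0.094     ]
 [ 0.46397228 -0.24349997  0.094     ]
 [ 0.44341915 -0.08530059  0.094     ]] [[ 0.53258787 -0.1548766   0.094     ]]
wristcam in tool [ 0.06894085 -0.00115629 -0.14202088] axes
 [[ 1.29407097e-04  9.61392311e-01  2.75181410e-01]
 [ 9.99998356e-01 -6.22153154e-04  1.70333590e-03]
 [ 1.80877902e-03  2.75180737e-01 -9.61390810e-01]] 61.860226286070564
[[-9.22311492e-01  3.86446980e-01 -4.94234608e-04]
 [ 3.86447260e-01  9.22311202e-01 -7.49902634e-04]
 [ 1.66040508e-04 -8.82639427e-04 -9.99999597e-01]]
```

View pics/crop1.png

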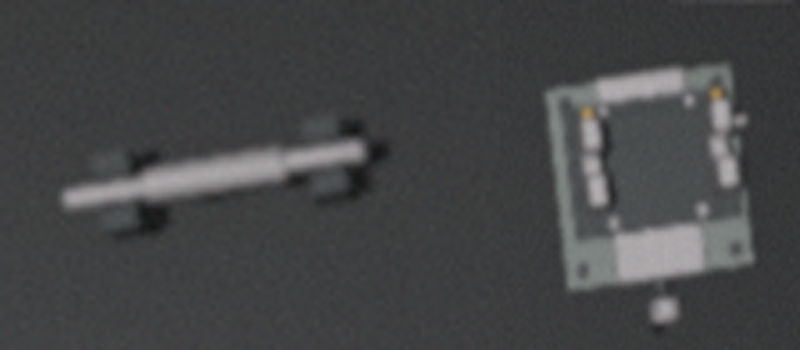

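The crop shows the thick-middled dowel at crop pixel (215,175), with thin journals lying in two dark V-blocks, so the choice holds. The cradle's handwheel (-x side) is at (663,310), and the orange +x plungers are at (587,113) and (716,93). Next I move above the dowel.

>>> jog_arm:
  increments:
    - [0, 0, 1.005, -425, -199, -30, 85]
    - [0, 0, 1.005, -425, -199, -30, 85]
    - [0, 0, 1.005, -425, -199, -30, 85]
    - [0, 0, 1.005, -425, -199, -30, 85]
    - [0, 0, 1.005, -425, -199, -30, 85]
    - [0, 0, 1.005, -425, -199, -30, 85]
    - [0, 0, 1.005, -425, -199, -30, 85]
    - [0, 0, 1.005, -425, -199, -30, 85]
    - [0, 0, 1.005, -425, -199, -30, 85]
    - [0, 0, 1.005, -425, -199, -30, 85]
    - [0, 0, 1.005, -425, -199, -30, 85]
    - [0, 0, 1.005, -425, -199, -30, 85]

```text
time: 1.4
position: [0.5273, 0.1596, 0.261]
tcp_rot: [-0.0, 0.645, 0.764, -0.0]
ft_force: [0.2, 0.1, -0.9]
opening: 0.996
gripper_force: 0.0
```

Run:
```python
from h import *
c=cap("wrist"); im=c["img"]; cv2.imwrite("pics/w1.png",im); g=cv2.cvtColor(im,cv2.COLOR_BGR2GRAY)
o=manip.get_obs(); print(o["time"],o["position"],o["tcp_rot"],o["qpos"])
p=proj(c,[[.5274,.1591,.115]]); print(p)
np.savez("w1.npz",E=c["extrinsics"],g=g)
m=((g>120)*255).astype(np.uint8)
cs,_=cv2.findContours(m,0,1)
for k in cs:
    if cv2.contourArea(k)>300: print(cv2.minAreaRect(k),cv2.contourArea(k))
```

```text
1.45 [0.52695264 0.16012362 0.2611962 ] [-3.19164698e-04  6.44684301e-01  7.64448844e-01 -1.18694402e-04] [ 7.98662209e-02  3.62912322e-01  1.23801292e+00  2.80578904e-04
  1.54128803e+00 -8.97179020e-02]
[[254.7440336  172.73019839]]
((443.5, 373.0), (20.0, 39.0), 90.0) 537.0
((63.5, 372.5), (35.0, 21.0), -0.0) 474.0
((382.39678955078125, 262.2114562988281), (63.33567428588867, 18.458208084106445), 60.851932525634766) 625.0
((126.56982421875, 262.6432800292969), (18.472434997558594, 64.23481750488281), 29.511497497558594) 587.0
((427.3099060058594, 150.34104919433594), (82.23155212402344, 141.29061889648438), 15.461216926574707) 10265.0
((252.5, 169.5), (181.0, 21.0), 90.0) 2817.0
((467.5, 171.0), (268.0, 87.0), 90.0) 11890.0
((434.5, 15.0), (30.0, 153.0), 90.0) 2211.0
((45.5, 152.0), (304.0, 91.0), 90.0) 25665.0
```

View pics/w1.png

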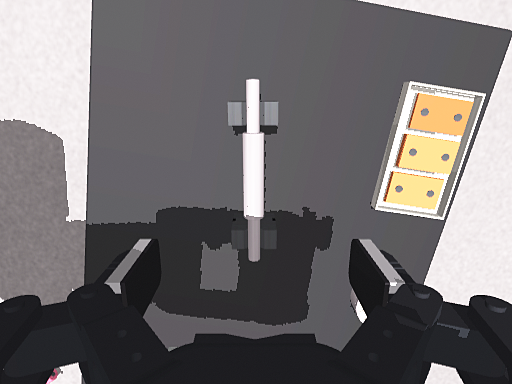

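The dowel fills the middle of the wrist view: ends at (252,80) and (254,261), shoulders at rows 133 and 217. I'll refine its axis.

Run:
```python
from h import *
c=cap("wrist"); g=cv2.cvtColor(c["img"],cv2.COLOR_BGR2GRAY).astype(int)
row=lambda r:np.where(g[r,235:272]>(190 if r<215 else 95))[0]+235
for r in range(76,266,4):
    x=row(r); print(r,(x.min(),x.max(),len(x)) if len(x) else None,end=";")
print()
pts=np.array([[(row(r).min()+row(r).max())/2,r] for r in range(140,212) if len(row(r))>10])
a=np.polyfit(pts[:,1],pts[:,0],1); print(a)
col=g[70:90,252],g[125:140,246],g[208:224,246],g[255:266,254]
for k in col: print(k)
for r in (79.5,133,217,261.5): print(r,ray(c,[[np.polyval(a,r),r]],.115))
```

```text
76 None;80 (np.int64(249), np.int64(257), 9);84 (np.int64(247), np.int64(259), 13);88 (np.int64(247), np.int64(259), 13);92 (np.int64(247), np.int64(259), 13);96 (np.int64(247), np.int64(259), 13);100 (np.int64(247), np.int64(259), 13);104 (np.int64(247), np.int64(258), 12);108 (np.int64(247), np.int64(258), 12);112 (np.int64(247), np.int64(258), 12);116 (np.int64(247), np.int64(258), 12);120 (np.int64(247), np.int64(258), 12);124 (np.int64(247), np.int64(258), 12);128 (np.int64(247), np.int64(258), 12);132 (np.int64(247), np.int64(258), 12);136 (np.int64(243), np.int64(263), 21);140 (np.int64(243), np.int64(263), 21);144 (np.int64(243), np.int64(263), 21);148 (np.int64(243), np.int64(263), 21);152 (np.int64(244), np.int64(263), 20);156 (np.int64(244), np.int64(263), 20);160 (np.int64(244), np.int64(263), 20);164 (np.int64(244), np.int64(263), 20);168 (np.int64(244), np.int64(263), 20);172 (np.int64(244), np.int64(263), 20);176 (np.int64(244), np.int64(263), 20);180 (np.int64(244), np.int64(263), 20);184 (np.int64(244), np.int64(263), 20);188 (np.int64(244), np.int64(263), 20);192 (n
[... 492 characters left out ...]
59), 12);244 (np.int64(248), np.int64(259), 12);248 (np.int64(248), np.int64(259), 12);252 (np.int64(235), np.int64(259), 16);256 (np.int64(235), np.int64(259), 15);260 (np.int64(235), np.int64(258), 12);264 (np.int64(235), np.int64(238), 4);
[-3.45681394e-04  2.53414834e+02]
[ 99  99  99  99  99  98  99  96  87 150 255 255 254 254 254 254 254 254
 254 254]
[ 82  29  32  35  35  35  29  69 169 209 247 241 240 240 240]
[242 242 242 242 243 246 243 121 134 142 143 105  37  46  46  47]
[155 155 155 155 156 161 152  54  40  45  45]
79.5 [[0.51212789 0.2399641  0.115     ]]
133 [[0.51972472 0.1952909  0.115     ]]
217 [[0.53316013 0.11628389 0.115     ]]
261.5 [[0.54115434 0.0692739  0.115     ]]
```

>>> jog_arm:
  increments:
    - [0, 0, 0, -3, -1, 40, 85]
    - [0, 0, 0, -3, -1, 80, 85]
    - [0, 0, 0, -3, -1, 110, 85]
    - [0, 0, 0, -3, -1, 135, 85]
    - [0, 0, 0, -3, -1, 150, 85]
    - [0, 0, 0, -3, -1, 160, 85]
    - [0, 0, 0, -3, -1, 165, 85]
    - [0, 0, 0, -3, -1, 165, 85]

```text
time: 2.3
position: [0.5269, 0.1568, 0.0964]
tcp_rot: [-0.0, 0.645, 0.765, -0.0]
ft_force: [0.3, -0.4, 0.1]
opening: 0.995
gripper_force: 0.0
```

>>> jog_arm:
  increments:
    - [0, 0, 0, 0, 0, 0, 40]
    - [0, 0, 0, 0, 0, 0, 30]
    - [0, 0, 0, 0, 0, 0, 26]
    - [0, 0, 0, 0, 0, 0, 22]
    - [0, 0, 0, 0, 0, 0, 16]
    - [0, 0, 0, 0, 0, 0, 10]
    - [0, 0, 0, 0, 0, 0, 10]
    - [0, 0, 0, 0, 0, 0, 10]
    - [0, 0, 0, 0, 0, 0, 10]
  squeeze: 40

```text
time: 3.2
position: [0.5265, 0.1562, 0.0966]
tcp_rot: [-0.0, 0.645, 0.764, -0.001]
ft_force: [-4.2, -1.3, 6.1]
opening: 0.221
gripper_force: 39.1
```

>>> jog_arm:
  increments:
    - [0, 0, 0, 0, 0, 0, 5]
    - [0, 0, 0, 0, 0, 0, 5]
    - [0, 0, 0, 0, 0, -5, 5]
    - [0, 0, 0, 0, 0, -15, 5]
    - [0, 0, 0, 0, 0, -35, 5]
    - [0, 0, 0, 0, 0, -65, 5]
    - [0, 0, 0, 0, 0, -95, 5]
    - [0, 0, 0, 0, 0, -120, 5]
    - [0, 0, 0, 0, 0, -130, 5]
    - [0, 0, 0, 0, 0, -130, 5]
  squeeze: 90

```text
time: 4.2
position: [0.5275, 0.1564, 0.2274]
tcp_rot: [0.001, 0.645, 0.764, 0.001]
ft_force: [-0.2, -0.3, -4.3]
opening: 0.202
gripper_force: 88.1
```

Run:
```python
from h import *
o=manip.get_obs(); print({k:np.round(o[k],4) for k in("time","position","tcp_rot","ft_force","moment","opening","qpos")})
c=cap("wrist"); cv2.imwrite("pics/w2.png",c["img"]); c=cap("top"); np.save("top.npy",c["img"])
cv2.imwrite("pics/t2.png",cv2.resize(c["img"][110:210,270:380],(770,700),interpolation=2)[:600])
```

```text
{'time': np.float64(4.2), 'position': array([0.5275, 0.1564, 0.2274]), 'tcp_rot': array([0.0009, 0.6449, 0.7643, 0.0009]), 'ft_force': array([-0.1671, -0.348 , -4.3065]), 'moment': array([-0.0198,  0.0081, -0.025 ]), 'opening': np.float64(0.2023), 'qpos': array([ 0.073 ,  0.3827,  1.3057,  0.    ,  1.4507, -0.0961])}
```

View pics/w2.png

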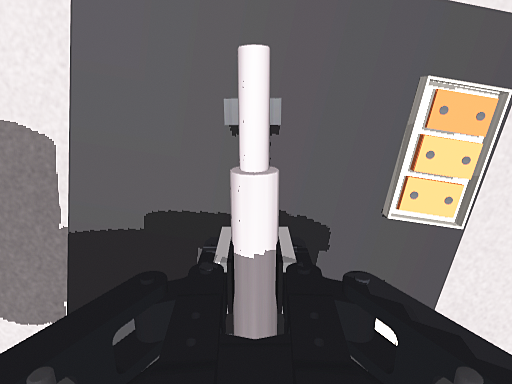

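Dowel held and level: in the wrist view it runs from (254,45) to the pads, with the shoulder at row 170. Now I move beside the cradle to look at it.

>>> jog_arm:
  increments:
    - [0, 0, 0.056, -20, -7, -20, 5]
    - [0, 0, 0.056, -60, -20, -50, 5]
    - [0, 0, 0.056, -100, -33, -80, 5]
    - [0, 0, 0.056, -140, -47, -80, 5]
    - [0, 0, 0.056, -180, -60, -80, 5]
    - [0, 0, 0.056, -220, -73, -80, 5]
    - [0, 0, 0.056, -260, -87, -80, 5]
    - [0, 0, 0.056, -300, -100, -80, 5]
    - [0, 0, 0.056, -335, -112, -80, 5]
    - [0, 0, 0.056, -355, -118, -80, 5]
    - [0, 0, 0.056, -361, -120, -80, 5]
    - [0, 0, 0.056, -361, -120, -80, 5]

```text
time: 5.5
position: [0.4693, -0.22, 0.305]
tcp_rot: [-0.001, 0.666, 0.746, -0.0]
ft_force: [-0.1, 1.1, -3.9]
opening: 0.199
gripper_force: 88.3
```

Run:
```python
from h import *
import pickle
o=manip.get_obs(); print({k:np.round(o[k],4) for k in("time","position","tcp_rot","ft_force","moment","opening","qpos")})
c=cap("wrist"); pickle.dump((c,o),open("w3.pkl","wb")); cv2.imwrite("pics/w3.png",cv2.resize(c["img"],(800,600),interpolation=2))
print(proj(c,[[.533,-.155,.094]]))
```

```text
{'time': np.float64(5.5), 'position': array([ 0.4693, -0.22  ,  0.305 ]), 'tcp_rot': array([-0.0013,  0.6665,  0.7455, -0.    ]), 'ft_force': array([-0.1056,  1.1294, -3.8842]), 'moment': array([-0.0245, -0.0715,  0.0553]), 'opening': np.float64(0.1994), 'qpos': array([-6.6700e-01,  2.8210e-01,  1.2334e+00,  1.0000e-04,  1.6287e+00,
       -7.7890e-01])}
[[320.7539127  106.12749575]]
```

View pics/w3.png

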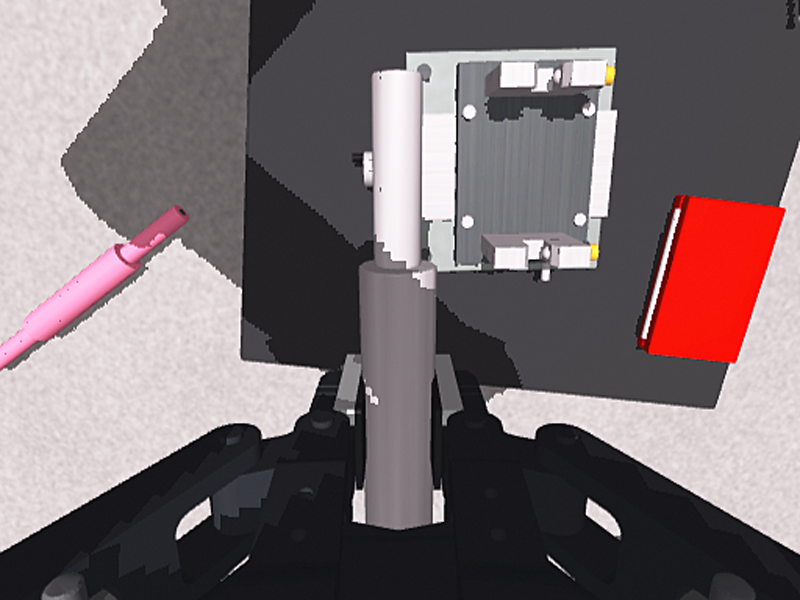

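The wrist view (800x600 scale) shows the cradle with the carriage off centre towards its +x. The upper upright's slot lies between (536,75) and (565,75), the lower one's between (527,250) and (553,250), and the orange plungers are on the right. I'll zoom in on the uprights.

Run:
```python
from h import *
import pickle
c,o=pickle.load(open("w3.pkl","rb"))
a=c["img"][30:178,255:400]; cv2.imwrite("pics/w3c.png",cv2.resize(a,None,fx=4,fy=4,interpolation=cv2.INTER_NEAREST))
```

```text
(no output)
```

View pics/w3c.png

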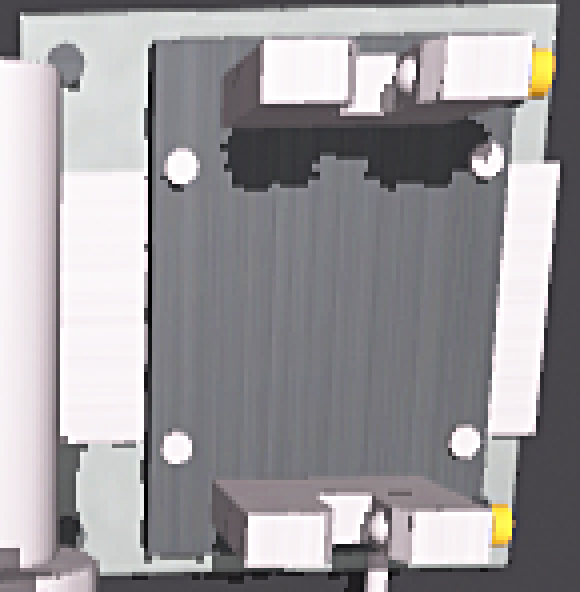

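The crop (4x, origin (255,30)) gives upright-top centres at about (398,69) and (369,538), which are image pixels (354.5,47) and (347,164.5). I'll convert these to world points at z=0.158 and check how the dowel sits in the grip.

Run:
```python
from h import *
import pickle
from scipy.spatial.transform import Rotation as R
c,o=pickle.load(open("w3.pkl","rb"))
P=ray(c,np.array([[398,69],[369,538]])/4+[254.6,29.6],.158); print(P,np.linalg.norm(P[0]-P[1]))
m=P.mean(0); v=P[0]-P[1]; yaw=np.degrees(np.arctan2(-v[0],v[1])); print("mid",m,"yaw",yaw)
# plate & base edges
B=ray(c,np.array([[20,14],[557,4],[512,568]])/4+[254.6,29.6],.094); print("base",B)
Rt=R.from_quat(o["tcp_rot"],scalar_first=True).as_matrix(); p=o["position"]
print("toolyaw",np.degrees(np.arctan2(Rt[1,0],Rt[0,0]))-90)
hold=p+Rt@[0,0,-.0187]
print("proj dowel tip,shoulder,mid",proj(c,[hold+Rt[:,0]*d for d in(.085,.04,0.)]))
g=cv2.cvtColor(c["img"],6).astype(int)
for r in (55,90,130,150,175,200,215): print(r,g[r,222:288].tolist() if r in(90,200) else "")
d=m-hold; print("delta world",d,"tool",Rt.T@d*1000)
```

```text
[[ 0.53969217 -0.10407636  0.158     ]
 [ 0.55264027 -0.20290431  0.158     ]] 0.09967255023824223
mid [ 0.54616622 -0.15349033  0.158     ] yaw 7.464184242049861
base [[ 0.45974735 -0.0913852   0.094     ]
 [ 0.59365718 -0.07404264  0.094     ]
 [ 0.61449763 -0.21804496  0.094     ]]
toolyaw 6.407907621107043
proj dowel tip,shoulder,mid [[254.67044884  46.09524925]
 [254.6374476  169.6090971 ]
 [254.61311834 260.66628172]]
55 
90 [72, 72, 70, 71, 71, 71, 71, 72, 71, 72, 73, 71, 72, 72, 69, 62, 114, 178, 192, 199, 212, 222, 230, 236, 238, 239, 242, 244, 246, 248, 248, 248, 248, 247, 246, 244, 242, 239, 236, 234, 231, 229, 222, 213, 204, 189, 170, 91, 244, 254, 248, 248, 247, 248, 248, 248, 248, 248, 248, 248, 248, 248, 248, 247, 247, 247]
130 
150 
175 
200 [35, 34, 34, 34, 34, 34, 33, 26, 76, 96, 101, 100, 103, 105, 110, 111, 114, 117, 121, 124, 123, 122, 121, 120, 121, 117, 120, 122, 122, 124, 123, 126, 125, 127, 126, 127, 125, 126, 125, 124, 125, 124, 123, 125, 125, 123, 119, 118, 117, 117, 112, 112, 111, 113, 113, 100, 97, 40, 30, 33, 35, 34, 35, 34, 34, 32]
215 
delta world [ 0.07680287  0.06650599 -0.16573993] tool [ 57.20706373  84.02726305 165.70522579]
```

>>> jog_arm:
  increments:
    - [0, 0, -0.018, 19, 28, 0, 5]
    - [0, 0, -0.018, 43, 63, 0, 5]
    - [0, 0, -0.018, 57, 84, 0, 5]
    - [0, 0, -0.018, 57, 84, 30, 5]
    - [0, 0, -0.018, 57, 84, 60, 5]
    - [0, 0, -0.018, 57, 84, 90, 5]
    - [0, 0, -0.018, 57, 84, 115, 5]
    - [0, 0, -0.018, 57, 84, 130, 5]
    - [0, 0, -0.018, 57, 84, 140, 5]
    - [0, 0, -0.018, 57, 84, 144, 5]
    - [0, 0, -0.018, 57, 84, 144, 5]
    - [0, 0, -0.018, 57, 84, 144, 5]

```text
time: 6.75
position: [0.547, -0.1535, 0.1632]
tcp_rot: [0.001, 0.659, 0.752, 0.0]
ft_force: [-0.3, -0.1, -3.0]
opening: 0.205
gripper_force: 88.8
```

Run:
```python
from h import *
import pickle
from scipy.spatial.transform import Rotation as R
o=manip.get_obs(); c=cap("wrist"); cv2.imwrite("pics/w4.png",cv2.resize(c["img"],(800,600),interpolation=2))
Rt=R.from_quat(o["tcp_rot"],scalar_first=True).as_matrix(); p=o["position"]
hold=p+Rt@[0,0,-.0187]; m=np.array([.5462,-.1535,.158]); print(Rt.round(4),hold,o["ft_force"],o["moment"],"rem tool mm",Rt.T@(m-hold)*1000)
```

```text
[[-1.309e-01  9.914e-01  1.400e-03]
 [ 9.914e-01  1.309e-01 -7.000e-04]
 [-8.000e-04  1.300e-03 -1.000e+00]] [ 0.54696305 -0.15350096  0.18185394] [-0.31402103 -0.05672717 -3.01559259] [-0.0303956  -0.02410684  0.00684445] rem tool mm [ 0.12081273 -0.78668794 23.85286163]
```

View pics/w4.png

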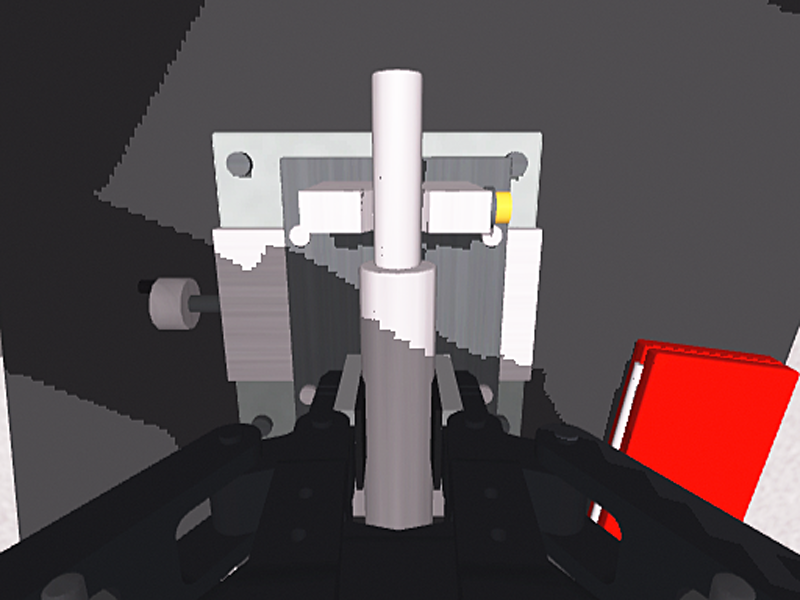

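The dowel (columns 373-422) sits over the slot of the far upright (299-491), about 1 mm to the right. I'll shift it 1 mm back and lower it slowly, feeling for contact.

>>> jog_arm:
  increments:
    - [0, 0, 0, 0, -1, 4, 5]
    - [0, 0, 0, 0, -1, 8, 5]
    - [0, 0, 0, 0, -1, 12, 5]
    - [0, 0, 0, 0, -1, 14, 5]
    - [0, 0, 0, 0, -1, 16, 5]
    - [0, 0, 0, 0, -1, 18, 5]
    - [0, 0, 0, 0, -1, 19, 5]
    - [0, 0, 0, 0, -1, 20, 5]
    - [0, 0, 0, 0, -1, 20, 5]

```text
time: 7.7
position: [0.5456, -0.1537, 0.1423]
tcp_rot: [-0.0, 0.659, 0.752, -0.0]
ft_force: [0.0, 0.2, -3.4]
opening: 0.208
gripper_force: 88.8
```

>>> jog_arm:
  increments:
    - [0, 0, 0, 0, 0, 1, 5]
    - [0, 0, 0, 0, 0, 2, 5]
    - [0, 0, 0, 0, 0, 3, 5]
    - [0, 0, 0, 0, 0, 4, 5]
    - [0, 0, 0, 0, 0, 5, 5]
    - [0, 0, 0, 0, 0, 6, 5]
    - [0, 0, 0, 0, 0, 6, 5]

```text
time: 8.4
position: [0.5455, -0.1537, 0.1361]
tcp_rot: [-0.0, 0.659, 0.752, -0.0]
ft_force: [0.7, -0.7, -2.6]
opening: 0.203
gripper_force: 88.8
```

The journals are below the mouth bevel with hardly any side force. On to the plungers.

>>> jog_arm:
  increments:
    - [0, 0, 0, 0, 0, 1, 5]
    - [0, 0, 0, 0, 0, 2, 5]
    - [0, 0, 0, 0, 0, 3, 5]
    - [0, 0, 0, 0, 0, 4, 5]
    - [0, 0, 0, 0, 0, 5, 5]
    - [0, 0, 0, 0, 0, 6, 5]
    - [0, 0, 0, 0, 0, 6, 5]

```text
time: 9.1
position: [0.5454, -0.1541, 0.131]
tcp_rot: [0.0, 0.659, 0.752, -0.0]
ft_force: [-3.7, -1.8, 3.6]
opening: 0.204
gripper_force: 89.2
```

>>> jog_arm:
  increments:
    - [0, 0, 0, 0, 0, 1, 5]
    - [0, 0, 0, 0, 0, 2, 5]
    - [0, 0, 0, 0, 0, 3, 5]
    - [0, 0, 0, 0, 0, 3, 5]

```text
time: 9.5
position: [0.5453, -0.1541, 0.128]
tcp_rot: [0.0, 0.659, 0.752, -0.0]
ft_force: [-4.4, -2.1, 4.5]
opening: 0.204
gripper_force: 89.6
```

>>> jog_arm:
  increments:
    - [0, 0, 0, 0, 0, 1, 5]
    - [0, 0, 0, 0, 0, 2, 5]
    - [0, 0, 0, 0, 0, 2, 5]

```text
time: 9.8
position: [0.5453, -0.154, 0.1256]
tcp_rot: [0.0, 0.659, 0.752, -0.0]
ft_force: [-4.9, -0.4, 2.7]
opening: 0.201
gripper_force: 89.4
```

>>> jog_arm:
  increments:
    - [0, 0, 0, 0, 0, 1, 5]
    - [0, 0, 0, 0, 0, 2, 5]
    - [0, 0, 0, 0, 0, 3, 5]
    - [0, 0, 0, 0, 0, 3, 5]

```text
time: 10.2
position: [0.5453, -0.1536, 0.1218]
tcp_rot: [-0.001, 0.659, 0.752, -0.0]
ft_force: [-3.7, -1.2, -2.7]
opening: 0.211
gripper_force: 88.8
```

>>> jog_arm:
  increments:
    - [0, 0, 0, 0, 0, 0.5, 5]
    - [0, 0, 0, 0, 0, 1, 5]
    - [0, 0, 0, 0, 0, 1, 5]

```text
time: 10.5
position: [0.5454, -0.1537, 0.1217]
tcp_rot: [-0.0, 0.659, 0.752, -0.0]
ft_force: [-6.6, -0.5, 4.8]
opening: 0.203
gripper_force: 89.5
```

>>> jog_arm:
  increments:
    - [0, 0, 0, 0, 0, 0.5, 5]
    - [0, 0, 0, 0, 0, 1, 5]
    - [0, 0, 0, 0, 0, 1, 5]

```text
time: 10.8
position: [0.5454, -0.1537, 0.1216]
tcp_rot: [0.0, 0.659, 0.752, -0.0]
ft_force: [-8.6, 1.1, 11.7]
opening: 0.206
gripper_force: 90.3
```

Run:
```python
from h import *
from scipy.spatial.transform import Rotation as R
o=manip.get_obs(); c=cap("wrist"); cv2.imwrite("pics/w5.png",cv2.resize(c["img"],(800,600),interpolation=2))
Rt=R.from_quat(o["tcp_rot"],scalar_first=True).as_matrix()
print(o["position"],o["ft_force"],"moment in tool",Rt.T@o["moment"],"tool force",Rt.T@o["ft_force"]);print(Rt[2])
g=cv2.cvtColor(c["img"],6); print(g[35:56,254].tolist(),g[160:180,254].tolist())
```

```text
[ 0.54542698 -0.15367075  0.12163159] [-8.55402867  1.14665733 11.6830307 ] moment in tool [1.39443581 0.29769205 0.08897203] tool force [  2.24824592  -8.32769551 -11.68650135]
[-6.02657032e-04  2.53759042e-04 -9.99999786e-01]
[70, 70, 70, 70, 71, 71, 70, 67, 54, 145, 255, 253, 250, 250, 250, 250, 249, 249, 249, 249, 250] [244, 244, 244, 244, 243, 244, 243, 243, 244, 244, 246, 243, 182, 125, 131, 198, 255, 245, 238, 240]
```

View pics/w5.png

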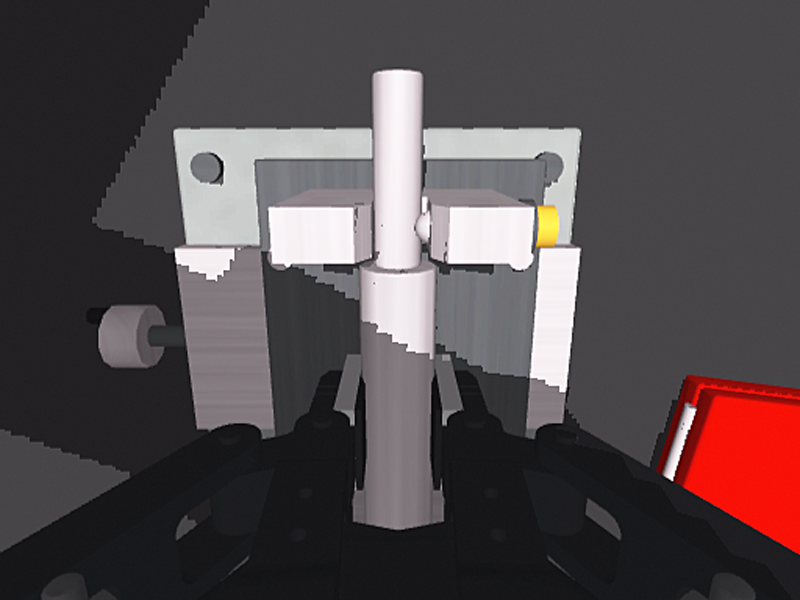

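Far end seated: the ball at (424,227) now sits above the journal. I'll relieve the side load by 0.8 mm and press to about 25 N to seat the near end too.

>>> jog_arm:
  increments:
    - [0, 0, 0, 0, -0.4, 0.5, 5]
    - [0, 0, 0, 0, -0.8, 1, 5]
    - [0, 0, 0, 0, -0.8, 1.5, 5]
    - [0, 0, 0, 0, -0.8, 1.5, 5]
    - [0, 0, 0, 0, -0.8, 1.5, 5]

```text
time: 11.35
position: [0.5455, -0.1538, 0.1215]
tcp_rot: [0.002, 0.659, 0.752, 0.001]
ft_force: [-9.5, 3.3, 20.7]
opening: 0.203
gripper_force: 91.3
```

Run:
```python
from h import *
from scipy.spatial.transform import Rotation as R
o=manip.get_obs()
Rt=R.from_quat(o["tcp_rot"],scalar_first=True).as_matrix()
print(o["position"],"moment in tool",Rt.T@o["moment"],"tool force",Rt.T@o["ft_force"]);print(Rt[2])
```

```text
[ 0.54546091 -0.15375732  0.12154011] moment in tool [1.31668681 0.67121798 0.11261123] tool force [  4.46401216  -8.91481174 -20.6957248 ]
[-0.0017306   0.00318872 -0.99999342]
```

>>> jog_arm:
  increments:
    - [0, 0, 0, 0, 0, 0.5, 5]
    - [0, 0, 0, 0, 0, 0.5, 5]
    - [0, 0, 0, 0, -0.3, -1, 5]
    - [0, 0, 0, 0, -0.6, -2, 5]
    - [0, 0, 0, 0, -0.6, -2.5, 5]
    - [0, 0, 0, 0, -0.6, -2.5, 5]

```text
time: 11.95
position: [0.5453, -0.1537, 0.1217]
tcp_rot: [0.001, 0.659, 0.752, 0.001]
ft_force: [4.6, 2.9, 4.2]
opening: 0.203
gripper_force: 89.3
```

>>> jog_arm:
  increments:
    - [0, 0, 0, 0, 0, 0, 22]
    - [0, 0, 0, 0, 0, 0, 26]
    - [0, 0, 0, 0, 0, 0, 32]
    - [0, 0, 0, 0, 0, 0, 40]
    - [0, 0, 0, 0, 0, 0, 50]
    - [0, 0, 0, 0, 0, 0, 50]
    - [0, 0, 0, 0, 0, 0, 50]
  squeeze: 20

```text
time: 12.65
position: [0.5442, -0.1539, 0.1213]
tcp_rot: [0.0, 0.659, 0.752, -0.0]
ft_force: [-0.6, -0.3, 0.2]
opening: 0.581
gripper_force: 0.0
```

Released cleanly. I'll rise straight up, back off, and check both ends.

>>> jog_arm:
  increments:
    - [0, 0, 0, 0, 0, -10, 50]
    - [0, 0, 0, 0, 0, -30, 50]
    - [0, 0, 0, 0, 0, -60, 50]
    - [0, 0, 0, 0, 0, -90, 50]
    - [0, 0, 0, -30, 0, -110, 50]
    - [0, 0, 0, -60, 0, -120, 50]
    - [0, 0, 0, -80, 0, -120, 50]
    - [0, 0, 0, -80, 0, -120, 50]

```text
time: 13.45
position: [0.5546, -0.2355, 0.2419]
tcp_rot: [0.001, 0.66, 0.751, -0.0]
ft_force: [0.5, 0.4, 0.1]
opening: 0.593
gripper_force: 0.0
```

Run:
```python
from h import *
o=manip.get_obs(); print(o["time"],o["position"],o["ft_force"])
c=cap("wrist"); p=proj(c,[[.546,-.1535,.14]])[0].astype(int); print(p)
x0,y0=max(p[0]-75,0),max(p[1]-110,0); a=c["img"][y0:y0+200,x0:x0+150]
cv2.imwrite("pics/w6.png",cv2.resize(a,None,fx=3,fy=3,interpolation=cv2.INTER_CUBIC))
```

```text
13.45 [ 0.55464473 -0.23545326  0.2419004 ] [0.49844034 0.40929297 0.1049562 ]
[257  74]
```

View pics/w6.png

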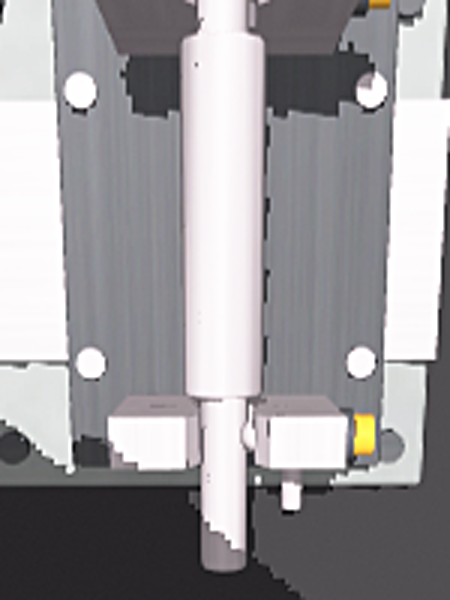

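The near ball at (250,432) also stands above its journal. To be sure about height, I'll touch each half of the dowel gently from above with shut fingers. Contact is expected at z = 0.150 if it is home.

>>> jog_arm:
  increments:
    - [0, 0, 0, 54, 2, 0, 0]
    - [0, 0, 0, 54, 2, 20, 0]
    - [0, 0, 0, 54, 2, 40, 0]
    - [0, 0, 0, 54, 2, 60, 0]
    - [0, 0, 0, 54, 2, 75, 0]
    - [0, 0, 0, 54, 2, 84, 0]
    - [0, 0, 0, 54, 2, 88, 0]
    - [0, 0, 0, 54, 2, 90, 0]
    - [0, 0, 0, 54, 2, 91, 0]
    - [0, 0, 0, 54, 2, 92, 0]
    - [0, 0, 0, 54, 2, 93, 0]
    - [0, 0, 0, 54, 2, 93, 0]

```text
time: 14.7
position: [0.55, -0.1795, 0.1497]
tcp_rot: [0.001, 0.659, 0.752, 0.0]
ft_force: [-1.6, 0.8, 6.1]
opening: 0.002
gripper_force: 3.5
```

>>> jog_arm:
  increments:
    - [0, 0, 0, 0, 0, 1, 0]
    - [0, 0, 0, 0, 0, 1.5, 0]
    - [0, 0, 0, 0, 0, 1.5, 0]

```text
time: 15.0
position: [0.5503, -0.1795, 0.1495]
tcp_rot: [0.002, 0.659, 0.752, 0.001]
ft_force: [-2.8, 2.5, 15.0]
opening: -0.0
gripper_force: 7.8
```

>>> jog_arm:
  increments:
    - [0, 0, 0, 0, 0, -5, 0]
    - [0, 0, 0, 0, 0, -15, 0]
    - [0, 0, 0, 30, 0, -15, 0]
    - [0, 0, 0, 54, 0, -15, 0]
    - [0, 0, 0, 54, 0, -9, 0]
    - [0, 0, 0, 54, 0, -5, 0]
    - [0, 0, 0, 54, 0, -3, 0]
    - [0, 0, 0, 54, 0, -2, 0]
    - [0, 0, 0, 54, 0, -1, 0]
    - [0, 0, 0, 54, 0, 0, 0]
    - [0, 0, 0, 54, 0, 0, 0]

```text
time: 16.1
position: [0.5434, -0.1265, 0.1494]
tcp_rot: [0.002, 0.66, 0.752, 0.001]
ft_force: [-3.1, 5.3, 19.1]
opening: 0.003
gripper_force: 10.1
```

Both halves stop at the same height (0.1495 and 0.1494), so the dowel is level and fully home. I'll retreat and hand in.

>>> jog_arm:
  increments:
    - [0, 0, 0, 0, 0, -5, 0]
    - [0, 0, 0, 0, 0, -20, 0]
    - [0, 0, 0, 0, 0, -50, 0]
    - [0, 0, 0, 0, 0, -85, 0]
    - [0, 0, 0, 0, 0, -120, 0]
    - [0, 0, 0, 0, 0, -140, 0]
    - [0, 0, 0, 0, 0, -140, 0]
    - [0, 0, 0, 0, 0, -140, 0]

```text
time: 16.9
position: [0.5424, -0.1264, 0.2861]
tcp_rot: [-0.0, 0.66, 0.752, -0.0]
ft_force: [-0.2, 0.4, 0.0]
opening: 0.003
gripper_force: 0.0
```

Run:
```python
from h import *
o=manip.get_obs(); print(o["time"],o["position"],o["ft_force"])
c=cap("wrist"); g=cv2.cvtColor(c["img"],6)
for d in(-.08,-.07,-.02,.02,.07,.08):
    print(d,[round(float(v)) for v in proj(c,[[.5455-.13*d,-.1537+.991*d,.146]])[0]],end=" ")
print(manip.job_done())
```

```text
16.9 [ 0.54242669 -0.12644047  0.28607949] [-0.23841993  0.37880866  0.01219972]
-0.08 [254, 278] -0.07 [254, 270] -0.02 [254, 222] 0.02 [254, 182] 0.07 [254, 126] 0.08 [254, 114] the job is handed in; nothing more can be done
None
```

The dowel is home on both slot floors, level and released; the highest press reading was about 21 N (one brief slightly firmer push fell between readings), and the job was handed in at about 17 s with the indicator, pin case and shim tray never approached.

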